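Lock the mixing jar onto the slanted mixer and hang its batch tag

TASK

Set the mixing jar on the slanted mixer's chuck: push its foot straight down the chuck's axis until the jar sits fully home, then turn it clockwise (seen looking down on its lid) to the stop so that it locks. Then hang the yellow batch tag by its hole on the mixer's hook and leave both there. Do not shift or tip over the other bottles and jars on the bench.

Things in the scene. Friction and masses are not known exactly. Their poses are not given: they have to be found in the camera images.
- mixer: Inclined laboratory mixer, fixed: white base 210 x 180 mm and 35 mm high, grey motor tower at its far side 120 mm high, slanted drive with a steel chuck, and at its right (-y) side a steel hook. Origin: centre of the underside; its -x side faces the robot, z up.
- chuck: Steel bayonet chuck on the mixer, 104 mm across. Origin: on its axis at the cavity floor, 85 mm above the bench. z: out along the axis, which leans 25 deg from vertical towards the mixer's -x side (the robot). x: where the jar's lugs lie when locked. y: as the mixer's y. Lugs enter at +60 or +240 deg from x about +z, then turn clockwise (negative) 60 deg to a rigid stop.
- chuck_mouth (a point): Centre of the mouth, on the axis at chuck z = 21 mm (axes as the chuck's). Round bore 61 mm across, with two facing notches 22 mm wide for the lugs, beside the orange blocks on the rim. The lip is 8.5 mm thick; the lugs turn under it, with 2.5 mm of play along the axis. No spring, no detent: turns freely with slight friction; the wrong way is blocked.
- jar: Closed mixing jar standing upright, 0.28-0.56 kg, 146 mm tall: white body 84 mm across, black lid 88 mm across, orange bar on top. Steel foot 56 mm across below the shoulder (z = 19 mm), with two lugs along +x and -x out to 38 mm, 16 mm wide, 8 mm high from z = 0. A half turn makes no difference. Origin: centre of the foot's underside. Home: shoulder on the mouth, origin at chuck z = 2 mm.
- jar_grip (a point): Point to grip in the orange bar, on the jar's axis at jar z = 133 mm (axes as the jar's). The bar lies along the lugs: 64 mm long (x), 20 mm wide (y), from the lid's top at z = 110 mm up to z = 146 mm.
- tag: Yellow rigid batch tag, 60 g, a plate 8 mm thick (x), 60 mm wide (y), 130 mm tall (z), both faces alike, standing upright in its stand. Origin: centre of its lower edge. Round hole 34 mm across, centre at z = 78 mm; the 35 mm of plate above the hole (z = 95 to 130 mm) is for gripping across its thickness.
- tag_eye (a point): Centre of the tag's hole (axes as the tag's).
- tag_stand: Grey fixed stand, 64 x 90 mm, 28 mm high, with a slot 11 mm wide and 66 mm long along its y; slot floor at 6 mm, on which the tag stands, its faces along the stand's x. Origin: centre of the underside.
- hook: Steel upturned hook on a 16 mm post at the mixer's right side, fixed. Axes as the mixer's. Origin: hook's root at the top of the post, 130 mm above the bench (post ends 5 mm higher). From it a straight bar 10 mm thick, 70 mm long rises 35 deg above level towards -x. A hung tag's faces look to +x and -x; it may slide down the bar to the post.
- hook_tip (a point): Free end of the hook: 57 mm towards -x and 40 mm above the hook's root (axes as the mixer's).
- amber_bottle: Bystander, not to be disturbed: amber bottle with black cap, 52 mm across, 120 mm tall. Origin: centre of its underside.
- cream_jar: Bystander, not to be disturbed: low white jar, 68 mm across, 65 mm tall. Origin: centre of its underside.
- black_vial: Bystander, not to be disturbed: black bottle, 36 mm across, 75 mm tall. Origin: centre of its underside.
- green_tub: Bystander, not to be disturbed: green tub with black lid, 72 mm across, 60 mm tall. Origin: centre of its underside.
- clear_bottle: Bystander, not to be disturbed: clear bottle with white cap, 48 mm across, 110 mm tall. Origin: centre of its underside.
- red_cap_bottle: Bystander, not to be disturbed: white bottle with red cap, 48 mm across, 90 mm tall. Origin: centre of its underside.
- beaker: Bystander, not to be disturbed: clear open beaker, 72 mm across, 85 mm tall. Origin: centre of its underside.
Things that resemble listed ones, but are neither listed nor needed, are in the scene too. Leave any brown or purple look-alike of the jar alone.

How it is judged (in metres and radians):
On the way, in this order (a step that is already met when the one before it is completed fails the run):
1. the jar sits fully home in the chuck, its lugs still at the notches (x of jar in the frame of chuck between -0.006 and 0.006 m and y of jar in the frame of chuck between -0.006 and 0.006 m and z of jar in the frame of chuck below 0.0055 m and angle between the z axis of jar and the z axis of chuck, either way round below 0.1 rad and z of jar_grip in the frame of chuck above 0.12 m and angle between the x axis of jar and the x axis of chuck, either way round above 0.75 rad), for 0.1 s.
2. the jar is turned clockwise to within 15 degrees of the stop, still fully home (x of jar in the frame of chuck between -0.006 and 0.006 m and y of jar in the frame of chuck between -0.006 and 0.006 m and z of jar in the frame of chuck below 0.0055 m and angle between the z axis of jar and the z axis of chuck, either way round below 0.1 rad and z of jar_grip in the frame of chuck above 0.12 m and angle between the x axis of jar and the x axis of chuck, either way round below 0.26 rad), for 0.2 s.
3. the tag hangs by its hole on the hook (x of tag_eye in the frame of hook between -0.062 and 0.005 m and y of tag_eye in the frame of hook between -0.015 and 0.015 m and z of tag_eye in the frame of hook between -0.034 and 0.034 m and angle between tag's own z axis and vertical below 0.5 rad and contact force between tag and hook above 0.15 N), for 0.2 s.
At the end, for the whole second after the job is handed in: Jar in the chuck within 6 mm of its axis and 0.1 rad, foot within 3.5 mm of home, lugs within 0.26 rad of locked. Tag on the hook through its hole: centre within 15 mm sideways, between 5 mm past root and tip, within 34 mm of root height, upright within 0.5 rad. Both at rest (all of step 2 and all of step 3 and linear speed of each of jar, tag below 0.03 m/s); the robot touches nothing.
It fails at once if a bystander is shifted by more than 25 mm or tipped over (distance of any of amber_bottle, cream_jar, black_vial, green_tub, clear_bottle, red_cap_bottle, beaker from where it was at the start of the episode above 0.025 m or angle between any of amber_bottle, cream_jar, black_vial, green_tub, clear_bottle, red_cap_bottle, beaker's own z axis and vertical above 0.5 rad).
It also fails if it takes over 67 s, if anything falls off the work surface, if the arm or the gripper's body presses on something with over 40 N, if the wrist force passes 120 N, or if a joint passes its speed limit or range.

ROBOT

A 6-joint arm with a two-finger parallel gripper is mounted at the origin on the work surface. World frame = base frame: x ahead of the robot, y to its left, z up, the work surface at z = 0. Lengths are in m, angles in degrees, forces in N, time in s.
With the tool pointing down it reaches from about 0.275 to 0.725 m from the base axis. Payload 15.9 kg.
Tool frame: the origin (TCP) lies midway between the tips of the shut fingers; the grasp point (between the pads) lies 19 mm behind it; z points along the fingers, x is the direction in which the jaws open and shut, and the axes are right-handed (so a half turn about z gives the same grasp; the last joint's range is limited). The gripper opens to 85 mm and grips with 20 to 120 N. Pads are 22 mm wide; open, the fingers measure 114 mm over their backs; the gripper's body (76 mm by 85 mm) begins 54 mm behind the grasp point. The pads swing forward as they close: fully open they stand 13 mm farther back than shut.
Start: joints at [70.875, 12.198, -1.971, 75.831, 0, 90], TCP at [0.164, 0.472, 0.231] pointing down, gripper open.
Joint ranges: [-170.91, 170.91], [-42.67, 98.43], [-65.05, 77.54], [-120.47, 116.71], [-90, 82.35], [-180, 180]. Speed limits (degrees/s): [108.29, 108.29, 136.94, 147.25, 180, 180].

INTERFACE

Orientations are given as a 3x3 rotation matrix whose columns are the frame's x, y, z axes.
In Python, from rig import ctrl, ik, vision, get_time_s, get_joint_pos, get_joint_velocities, get_effort, get_tool_pos, get_orientation, get_wrist_force, get_wrist_torque, get_grip_width gives the robot as it stands. The module is installed in compiled form; this text tells all that it offers. Calls block until the motion is done:
- ctrl.reach(position, orientation): joint-space move of the TCP to a pose.
- ctrl.move_straight(position, orientation=None, feed=0.15): straight line of the TCP; orientation=None keeps the orientation; feed is the mean speed in m/s.
- ctrl.move_j(angles): joint-space move.
- ctrl.grip(opening): finger opening in m; the grip force is fixed at half the most; returns when the fingers have stopped.
- ctrl.hold(seconds).
- ik(position, orientation): joint angles nearest the present ones, or None.
- vision.get_image(name): name is "scene" or "top" or "wrist"; returns a dict with "color" (420x560x3 uint8, red, green, blue), "vfov" (degrees; the focal length in pixels is half the picture's height over the tangent of half this angle, whatever the lens; pixels are square), "cx", "cy" (the principal point, pixels), "rvec" (rotation vector, rad) and "tvec" (3), from world to camera coordinates, as OpenCV has them; the wrist camera has in their place "T_tool_cam" (4x4, takes a point from camera to tool coordinates, whose origin is the TCP and whose axes are the tool frame's). Camera axes: x right, y down, z forward; pixel columns grow to the right and rows downward; lengths in m; the calibration is good to about 2 mm. A picture is of the moment at which its call begins: read the wrist's pose just before it. There is no depth.
A pose or a line that the arm cannot do raises ctrl.MotionError and nothing moves.
- ctrl.sign_off(): hands the job in, once; it reports no verdict.
Readings, each from a call of its own:
- get_time_s(): time.
- get_joint_pos(): joint angles.
- get_joint_velocities(): joint speeds.
- get_effort(): joint torques, N m.
- get_tool_pos(): TCP position.
- get_orientation(): TCP orientation.
- get_wrist_force(): force on the tool from outside, world axes, zero at the start.
- get_wrist_torque(): the same for the moment, N m.
- get_grip_width(): finger opening in m.
Only numpy, scipy, OpenCV 4.12 (cv2) and the standard library are available. Lean on these libraries where they do the work, as an engineer would, in place of code of your own. Each camera call takes 0.05 s, during which the arm holds its last target.

## Working session

There is one attempt and no reset: what is moved stays moved. The work goes in short steps, each a Python script; the robot and the scene stay as the last script left them, time stands still between calls to the robot, and variables do not carry over. Pictures are saved under pics/ and viewed, and the job is handed in when it is done.

```bash
mkdir -p pics; ls; python3 - <<'E'
from rig import *
import cv2
print(get_time_s(),get_tool_pos(),get_orientation(),get_grip_width())
for n in ["scene","top","wrist"]:
    d=vision.get_image(n); cv2.imwrite(f"pics/{n}0.png",d["color"][:,:,::-1])
    print(n,{k:v for k,v in d.items() if k!="color"})
E
```

```text
pics
0.0 [0.16369146 0.47208257 0.23082569] [[ 3.27650694e-01  9.44798860e-01 -3.71129680e-04]
 [ 9.44798296e-01 -3.27650904e-01 -1.03233577e-03]
 [-1.09695063e-03 -1.23971597e-05 -9.99999398e-01]] 0.08574127080031838
scene {'vfov': 53.20903473609212, 'cx': 283.6856113285058, 'cy': 208.5766905605715, 'rvec': array([ 1.48656859,  1.91180896, -0.9494135 ]), 'tvec': array([ 0.11982916, -0.19033321,  1.55330301])}
top {'vfov': 53.91453807080747, 'cx': 281.09052585946324, 'cy': 210.0849276706252, 'rvec': array([ 2.0497212 , -2.16320304,  0.23536059]), 'tvec': array([0.03505472, 0.53316874, 1.09866657])}
wrist {'vfov': 66.96952542315834, 'cx': 284.9301114474802, 'cy': 216.8390261908869, 'T_tool_cam': array([[ 9.99997937e-01,  9.83226297e-04, -1.77764758e-03,
        -1.23331280e-04],
       [-4.89692882e-04,  9.65933233e-01,  2.58790938e-01,
        -6.55146491e-02],
       [ 1.97153893e-03, -2.58789533e-01,  9.65931721e-01,
        -1.43021908e-01],
       [ 0.00000000e+00,  0.00000000e+00,  0.00000000e+00,
         1.00000000e+00]])}
```

View pics/scene0.png

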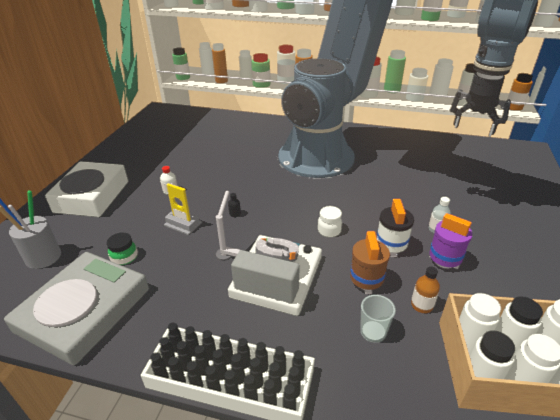

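View pics/top0.png

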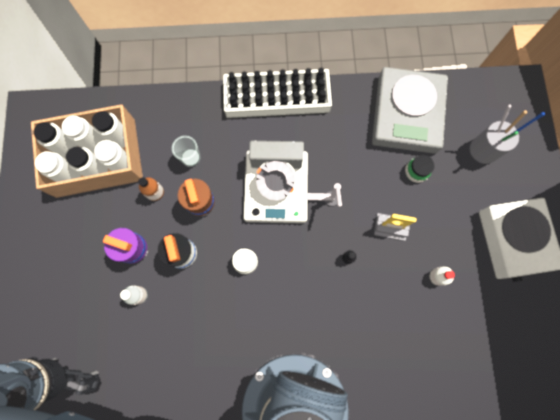

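View pics/wrist0.png

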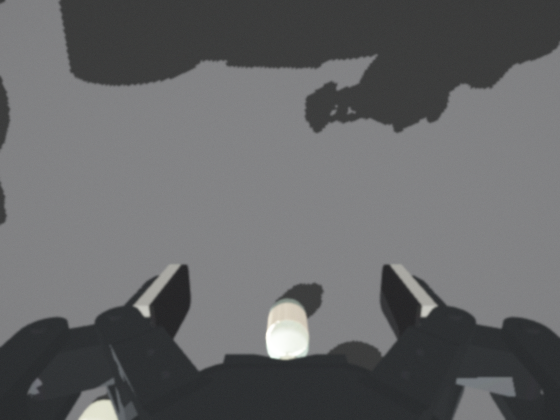

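The top view shows the target jar (black lid, orange bar) near px (172,249), the mixer at (277,185), the hook at about (338,195) and the tag at (400,222). I'll zoom in.

```bash
cat > h.py <<'E'
import numpy as np, cv2
from rig import *
def cam(n,d):
    f=210/np.tan(np.radians(d["vfov"]/2)); K=np.array([[f,0,d["cx"]],[0,f,d["cy"]],[0,0,1.]])
    if "rvec" in d:
        R=cv2.Rodrigues(d["rvec"])[0]; t=d["tvec"]
    else:
        Rt=np.array(d["R0"]);p=np.array(d["p0"]);T=d["T_tool_cam"]
        Rc=Rt@T[:3,:3]; c=p+Rt@T[:3,3]; R=Rc.T; t=-R@c
    return K,R,t
def shot(n,save=None):
    p=get_tool_pos();R=get_orientation(); d=vision.get_image(n)
    d["R0"]=R;d["p0"]=p
    if save: cv2.imwrite(f"pics/{save}.png",d["color"][:,:,::-1])
    return d["color"],cam(n,d)
def ray(c,uv):
    K,R,t=c; v=R.T@np.linalg.solve(K,[uv[0],uv[1],1.]); return -R.T@t, v/np.linalg.norm(v)
def onz(c,uv,z):
    o,v=ray(c,uv); return o+v*(z-o[2])/v[2]
def onplane(c,uv,p0,n):
    o,v=ray(c,uv); return o+v*((p0-o)@n)/(v@n)
def proj(c,P):
    K,R,t=c; q=(K@(R@np.atleast_2d(P).T+t[:,None])); return (q[:2]/q[2]).T
def tri(c1,u1,c2,u2):
    o1,v1=ray(c1,u1);o2,v2=ray(c2,u2)
    s=np.linalg.lstsq(np.c_[v1,-v2],o2-o1,rcond=None)[0]
    a=o1+s[0]*v1;b=o2+s[1]*v2; return (a+b)/2,np.linalg.norm(a-b)
def crop(img,x0,y0,x1,y1,k,name):
    cv2.imwrite(f"pics/{name}.png",cv2.resize(img[y0:y1,x0:x1,::-1],None,fx=k,fy=k,interpolation=cv2.INTER_CUBIC))
E
python3 - <<'E'
from h import *
t,ct=shot("top"); s,cs=shot("scene")
crop(t,220,130,360,235,5.5,"t_mix"); crop(s,200,180,330,310,4.5,"s_mix")
crop(t,360,140,470,300,3.7,"t_tag"); crop(t,90,130,270,310,3.3,"t_jar")
hsv=cv2.cvtColor(t,cv2.COLOR_RGB2HSV); 
for nm,img,c in(("top",t,ct),("scene",s,cs)):
    hsv=cv2.cvtColor(img,cv2.COLOR_RGB2HSV)
    for col,lo,hi in(("orange",(5,180,180),(14,255,255)),("yellow",(20,150,120),(35,255,255))):
        m=cv2.inRange(hsv,lo,hi); n,l,st,ce=cv2.connectedComponentsWithStats(m)
        for i in range(1,n):
            if st[i,4]>15: print(nm,col,st[i],ce[i])
E
```

```text
top yellow [388 217  24   8  77] [399.53246753 220.88311688]
scene yellow [167 184  23  37 409] [178.00244499 198.50122249]
```

View pics/t_mix.png

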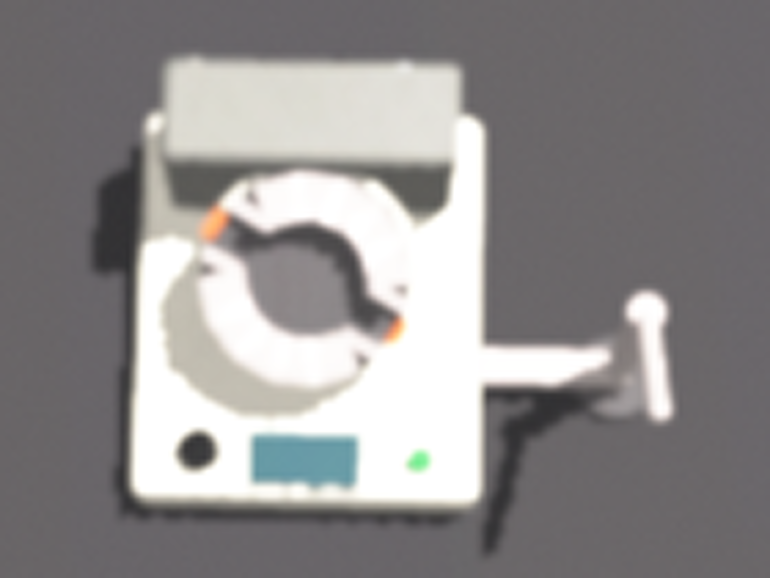

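View pics/s_mix.png

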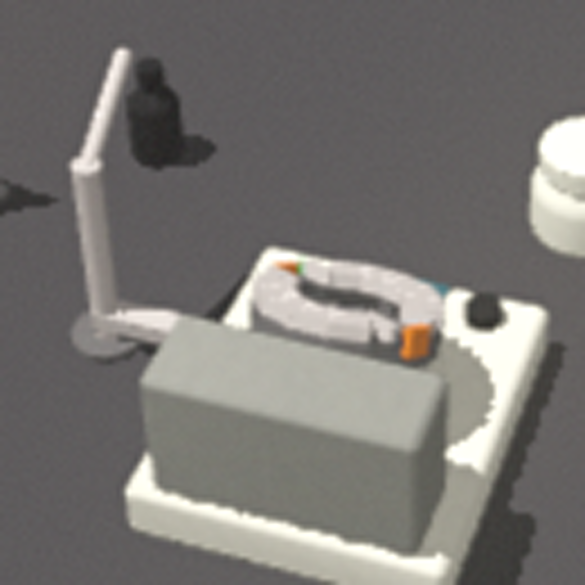

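View pics/t_tag.png

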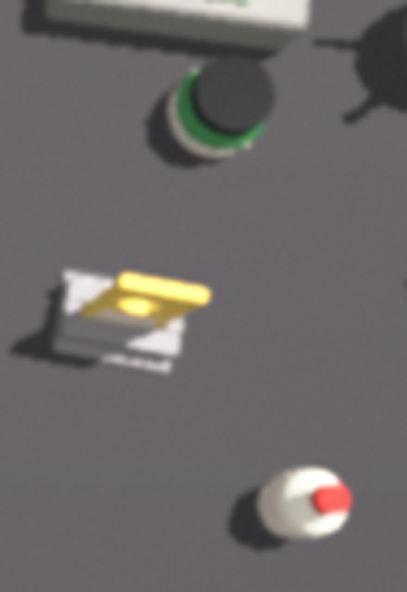

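View pics/t_jar.png

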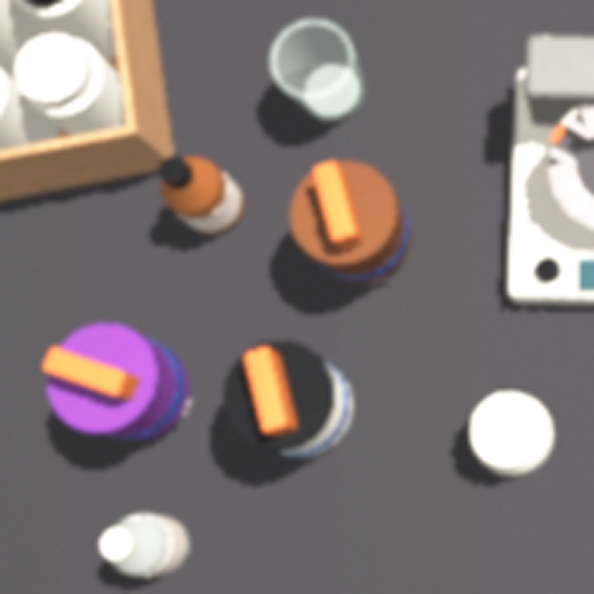

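The top view gives the mixer nearly axis-aligned: notches at crop (225,235) and (385,325), hook tip at crop (662,412), hook root at (648,308). Next I'll measure the jar, mixer, hook and tag.

```bash
python3 - <<'E'
from h import *
t,ct=shot("top"); s,cs=shot("scene")
def comps(img,lo,hi,mn):
    m=cv2.inRange(cv2.cvtColor(img,cv2.COLOR_RGB2HSV),lo,hi); c,_=cv2.findContours(m,0,1)
    return [q for q in c if cv2.contourArea(q)>mn]
T=lambda x,y:(220+(x+.5)/5.5-.5,130+(y+.5)/5.5-.5)
S=lambda x,y:(200+(x+.5)/4.5-.5,180+(y+.5)/4.5-.5)
print("orange top")
for q in comps(t,(6,140,150),(14,255,255),5):
    r=cv2.minAreaRect(q); print(np.round(r[0],1),np.round(r[1],1),round(r[2]), onz(ct,r[0],.146).round(3))
    if max(r[1])>15: 
        b=cv2.boxPoints(r); print("   ",onz(ct,b[0],.146).round(3),onz(ct,b[1],.146).round(3),onz(ct,b[2],.146).round(3))
print("yellow top")
for q in comps(t,(20,100,100),(35,255,255),5):
    r=cv2.minAreaRect(q); print(r, onz(ct,r[0],.136).round(3))
# mixer base corners (top face z=.035)
C=[onz(ct,T(*p),.035) for p in((131,500),(482,503),(485,115),(145,115))]
C=np.array(C);print(C.round(3));print("sides",[np.linalg.norm(C[i]-C[(i+1)%4]).round(3) for i in range(4)])
tc=[onz(ct,T(*p),.155) for p in((165,62),(462,65))];print("tower",np.array(tc).round(3))
print("tip",tri(ct,T(662,415),cs,S(123,51)), "root",tri(ct,T(648,306),cs,S(88,165)))
print("tip@z .17",onz(ct,T(662,412),.17),"root@.135",onz(ct,T(648,308),.135))
E
```

```text
orange top
[171.1 247.6] [26.  11.2] 76 [0.433 0.291 0.146]
    [0.463 0.313 0.146] [0.468 0.285 0.146] [0.403 0.269 0.146]
[116.3 243. ] [27.7  7.4] 21 [0.452 0.43  0.146]
    [0.458 0.467 0.146] [0.475 0.46  0.146] [0.446 0.394 0.146]
[193.9 194.7] [30. 30.] 27 [0.568 0.232 0.146]
    [0.553 0.284 0.146] [0.624 0.249 0.146] [0.584 0.179 0.146]
[150.8 186.1] [11.6 15.3] 15 [0.598 0.345 0.146]
    [0.583 0.364 0.146] [0.622 0.355 0.146] [0.613 0.325 0.146]
yellow top
((115.45001220703125, 242.15000915527344), (19.922346115112305, 3.7947328090667725), 18.434946060180664) [0.456 0.436 0.136]
((170.38235473632812, 247.52943420410156), (21.10059928894043, 4.850712299346924), 75.96376037597656) [0.434 0.295 0.136]
((399.2399597167969, 220.31997680664062), (33.09259796142578, 12.162237167358398), 8.130102157592773) [ 0.473 -0.298  0.136]
((191.2058868408203, 190.32354736328125), (19.645383834838867, 4.6081767082214355), 75.96376037597656) [0.583 0.241 0.136]
[[ 0.515  0.115  0.035]
 [ 0.504 -0.066  0.035]
 [ 0.715 -0.082  0.035]
 [ 0.725  0.1    0.035]]
sides [np.float64(0.182), np.float64(0.212), np.float64(0.183), np.float64(0.211)]
tower [[ 0.706  0.081  0.155]
 [ 0.697 -0.063  0.155]]
tip (array([ 0.51320068, -0.14093362,  0.17510414]), np.float64(0.0009643033088578057)) root (array([ 0.57490655, -0.14328699,  0.13905874]), np.float64(0.0032687510491683012))
tip@z .17 [ 0.51592732 -0.14232127  0.17      ] root@.135 [ 0.57557923 -0.14541873  0.135     ]
```

```bash
cat >> h.py <<'E'
def down(deg):
    a=np.radians(deg);x=np.array([np.cos(a),np.sin(a),0]);z=np.array([0,0,-1.]);return np.c_[x,np.cross(z,x),z]
E
python3 - <<'E'
from h import *
print(ik([.433,.288,.30],down(104)),ik([.433,.288,.30],down(-76)))
ctrl.reach([.433,.288,.28],down(104)); print(get_time_s(),get_joint_pos())
t,c=shot("wrist","w_jar")
E
```

```text
[33.62895205 14.74190586 11.18612288 86.44421702  0.         19.62895205] [  33.62895205   14.74190586   11.18612288   86.44421702    0.
 -160.37104795]
1.6 [3.36938367e+01 1.45429972e+01 8.01967576e+00 8.34899442e+01
 1.34037803e-02 1.97051466e+01]
```

View pics/w_jar.png

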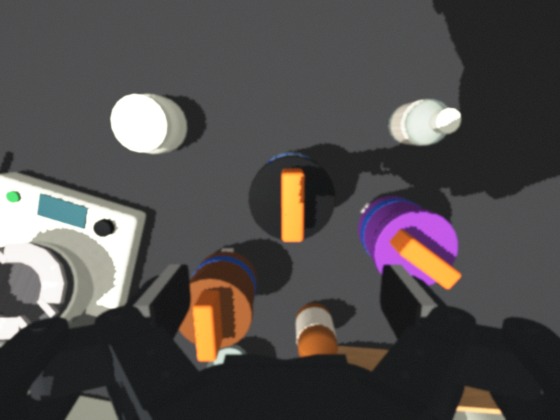

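Bar of the jar at (292,205); the brown jar and purple jar lie clear of the open fingers.

```bash
cat >> h.py <<'E'
def bar(img,c,win,z=.146):
    h=cv2.cvtColor(img,cv2.COLOR_RGB2HSV); m=cv2.inRange(h,(5,120,150),(20,255,255)); k=np.zeros_like(m); x0,y0,x1,y1=win; k[y0:y1,x0:x1]=255
    q=max(cv2.findContours(m&k,0,1)[0],key=cv2.contourArea)
    P=np.array([onz(c,p,z)[:2] for p in q[:,0].astype(float)],np.float32)
    r=cv2.minAreaRect(P); b=cv2.boxPoints(r); e1=b[1]-b[0];e2=b[2]-b[1]
    if np.linalg.norm(e2)>np.linalg.norm(e1): e1,e2=e2,e1
    a=np.degrees(np.arctan2(e1[1],e1[0])); return np.array(r[0]),a,np.linalg.norm(e1),np.linalg.norm(e2)
E
python3 - <<'E'
from h import *
t,c=shot("wrist"); print(bar(t,c,(265,150,325,260)))
crop(t,230,130,350,260,4,"w_jar2")
h=cv2.cvtColor(t,cv2.COLOR_RGB2HSV); 
for y in range(165,248,4): print(y,h[y,292],end=" ")
E
```

```text
(array([0.43008676, 0.29443529]), np.float32(13.873111), np.float32(0.064315274), np.float32(0.020145921))
165 [120   6  45] 169 [ 10 190 114] 173 [ 13 203 243] 177 [ 22 168 255] 181 [ 22 168 255] 185 [ 22 168 255] 189 [ 22 169 255] 193 [ 22 170 255] 197 [ 21 172 255] 201 [ 21 172 255] 205 [ 21 174 255] 209 [ 21 174 255] 213 [ 21 175 255] 217 [ 21 176 255] 221 [ 20 176 255] 225 [ 20 176 255] 229 [ 20 179 255] 233 [ 20 179 255] 237 [ 20 178 255] 241 [ 11 178 232] 245 [120   6  85]
```

View pics/w_jar2.png

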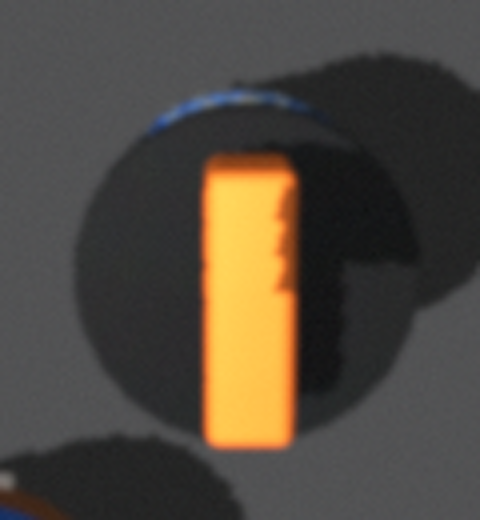

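```bash
python3 - <<'E'
from h import *
R=down(103.87)
ctrl.move_straight([.4301,.2944,.115],R,feed=.2)
print(get_tool_pos(),get_wrist_force())
ctrl.grip(0.015); print(get_grip_width(),get_wrist_force())
ctrl.move_straight([.4301,.2944,.31],R,feed=.2); print(get_grip_width(),get_wrist_force(),get_time_s())
shot("wrist","w_held")
# view-of-chuck check: poses feasible
y=np.radians(-3.9);Rm=np.array([[np.cos(y),-np.sin(y),0],[np.sin(y),np.cos(y),0],[0,0,1]])
s,c=np.sin(np.radians(25)),np.cos(np.radians(25))
Rc=Rm@np.array([[c,0,-s],[0,1,0],[s,0,c]])
for a in (60,240,0,180):
  ar=np.radians(a);jx=Rc@[np.cos(ar),np.sin(ar),0];jy=Rc@[-np.sin(ar),np.cos(ar),0];z=-Rc[:,2]
  Rt=np.c_[jy,np.cross(z,jy),z]
  o=np.array([.60,.02,.085])
  print(a,[ik(o+Rc[:,2]*d,Rt) for d in(.116,.17,.22)])
E
```

```text
[0.43048184 0.29485036 0.11597246] [0.59932478 0.47949343 0.17910379]
0.01886776188665741 [-0.54395882  0.37292916  5.56277775]
0.019351712956710954 [ 0.04952551 -0.20578296 -4.52015348] 4.4167
60 [array([  4.43286596,  -2.05112586, -30.08316125,  37.2000842 ,
        -3.51141749, -52.43836726]), array([  4.91054755,  -6.30184848, -26.66362929,  44.89771746,
        -3.71143624, -52.00371569]), array([  5.40396023,  -9.51770622, -22.76043979,  52.04664771,
        -3.91781816, -51.55454337])]
240 [array([  4.43286596,  -2.05112586, -30.08316125,  37.2000842 ,
        -3.51141749, 127.56163274]), array([  4.91054755,  -6.30184848, -26.66362929,  44.89771746,
        -3.71143624, 127.99628431]), array([  5.40396023,  -9.51770622, -22.76043979,  52.04664771,
        -3.91781816, 128.44545663])]
0 [array([  4.43286596,  -2.05112586, -30.08316125,  37.2000842 ,
        -3.51141749,   7.56163274]), array([  4.91054755,  -6.30184848, -26.66362929,  44.89771746,
        -3.71143624,   7.99628431]), array([  5.40396023,  -9.51770622, -22.76043979,  52.04664771,
        -3.91781816,   8.44545663])]
180 [array([   4.43286596,   -2.05112586,  -30.08316125,   37.2000842 ,
         -3.51141749, -172.43836726]), array([   4.91054755,   -6.30184848,  -26.66362929,   44.89771746,
         -3.71143624, -172.00371569]), array([   5.40396023,   -9.51770622,  -22.76043979,   52.04664771,
         -3.91781816, -171.55454337])]
```

View pics/w_held.png

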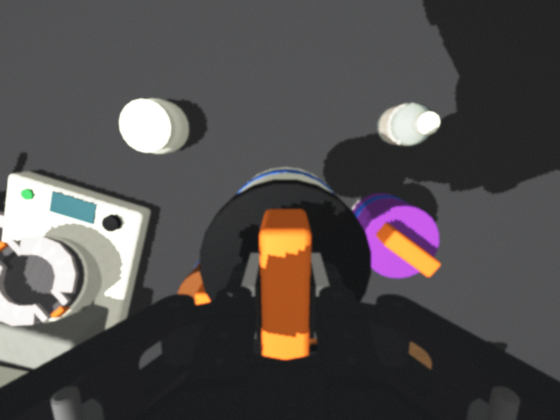

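The jar is held by its bar, centred between the pads, and the wrist camera sees the chuck at about (35,280). I'll move to a pose beside the chuck, tilted along its axis, for a clear look.

```bash
cat >> h.py <<'E'
def chuckR(yaw=-3.9):
    y=np.radians(yaw);Rm=np.array([[np.cos(y),-np.sin(y),0],[np.sin(y),np.cos(y),0],[0,0,1]])
    s,c=np.sin(np.radians(25)),np.cos(np.radians(25))
    return Rm@np.array([[c,0,-s],[0,1,0],[s,0,c]]),Rm
def toolR(Rc,a):
    ar=np.radians(a);jy=Rc@[-np.sin(ar),np.cos(ar),0];z=-Rc[:,2]
    return np.c_[jy,np.cross(z,jy),z]
E
python3 - <<'E'
from h import *
t,ct=shot("top","t2"); 
T=lambda x,y:(220+(x+.5)/5.5-.5,130+(y+.5)/5.5-.5)
m0=onz(ct,T(305,277),.106); print(m0)
Rc,Rm=chuckR(); R=toolR(Rc,0)
p=m0+Rc[:,2]*.23+Rc[:,1]*.15; print(p,ik(p,R))
print(get_wrist_force())
ctrl.reach(p,R); print(get_time_s(),get_tool_pos()-p)
ctrl.hold(.2)
w,c=shot("wrist","w_ch"); print(proj(c,m0))
E
```

```text
[0.6087923  0.01871626 0.106     ]
[0.52201749 0.17498014 0.31445079] [ 25.3237171   -2.47269207 -11.93006718  58.39846226 -11.907431
  26.88549849]
[ 0.29718492  0.19057458 -5.17805897]
5.1667 [-0.00072702 -0.00033152 -0.00035171]
[[158.46601168 188.9344089 ]]
```

View pics/w_ch.png

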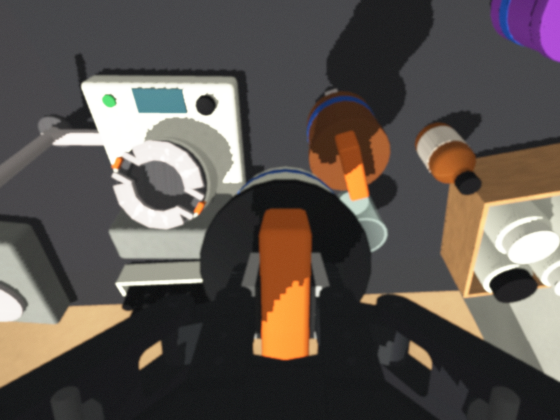

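The chuck is fully visible at about (160,184), the bore opening is dark grey, and the orange blocks are at (117,162) and (199,208).

```bash
python3 - <<'E'
from h import *
w,c=shot("wrist"); crop(w,100,130,220,240,6,"w_ch2")
h=cv2.cvtColor(w,cv2.COLOR_RGB2HSV)
m=cv2.inRange(h,(0,150,90),(20,255,255)); m[:,230:]=0
for q in cv2.findContours(m,0,1)[0]:
    if cv2.contourArea(q)>5: r=cv2.minAreaRect(q);print(r)
E
```

```text
((199.78001403808594, 206.9600067138672), (6.800000190734863, 13.40000057220459), 36.86989974975586)
((117.57865142822266, 163.17416381835938), (6.465987205505371, 12.401975631713867), 32.00538635253906)
```

View pics/w_ch2.png

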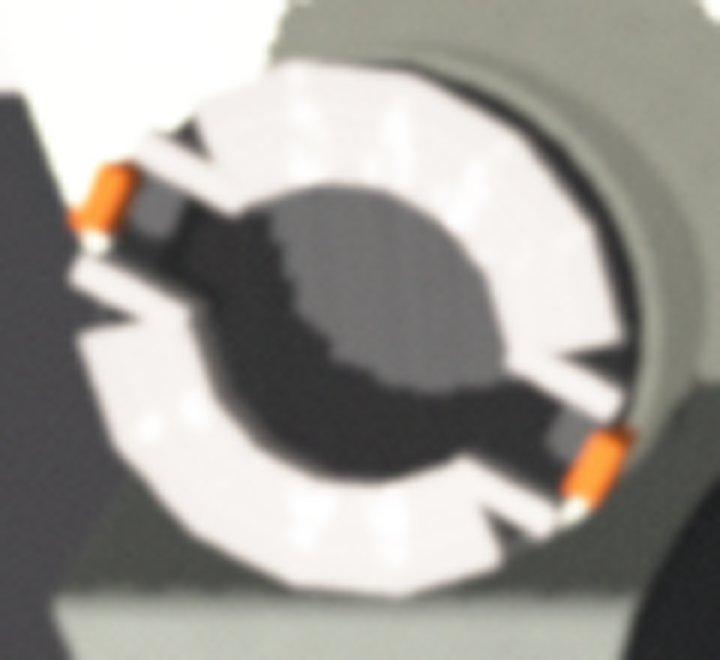

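```bash
cat >> h.py <<'E'
from scipy.optimize import least_squares
from scipy.ndimage import map_coordinates
def fitcirc(P):
    f=lambda q:np.hypot(P[:,0]-q[0],P[:,1]-q[1])-q[2]
    r=least_squares(f,[P[:,0].mean(),P[:,1].mean(),.03],loss="soft_l1",f_scale=.001); return r.x,np.std(f(r.x))
def mouth(w,c,p0,Rc,inner=True,thr=180):
    g=w.max(2).astype(float)
    for it in range(6):
        P=[];A=[]
        rr=np.arange(.022,.040,.0002) if inner else np.arange(.060,.044,-.0002)
        for a in np.arange(0,360,3):
            d=abs((a-60+90)%180-90)
            if inner and d<30: continue
            if not inner and (d<22): continue
            u=Rc@[np.cos(np.radians(a)),np.sin(np.radians(a)),0]
            uv=proj(c,p0+rr[:,None]*u); v=map_coordinates(g,[uv[:,1],uv[:,0]],order=1)
            i=np.argmax(v>thr)
            if v[i]>thr and i>0: P.append([rr[i]*np.cos(np.radians(a)),rr[i]*np.sin(np.radians(a))]);A.append(a)
        q,s=fitcirc(np.array(P)); p1=p0+Rc[:,0]*q[0]+Rc[:,1]*q[1]
        # slide so that centre is at mouth height, along the viewing ray
        p0=onz(c,proj(c,p1)[0],.085+.021*np.cos(np.radians(25)))
    return p0,q[2],s,len(P)
E
python3 - <<'E'
from h import *
w,c=shot("wrist"); t,ct=shot("top");Rc,Rm=chuckR(); m0=np.array([.609,.0187,.104])
for th in (150,180,210):print(mouth(w,c,m0,Rc,True,th))
print(mouth(t,ct,m0,Rc,True,180))
# orange blocks: midpoint and direction on the plane
p,*_=mouth(w,c,m0,Rc)
L=[onplane(c,u,p,Rc[:,2]) for u in((117.6,163.2),(199.8,207))]
mid=(L[0]+L[1])/2; print("mid",mid,"d",Rc.T@(L[0]-L[1]),"ang",[np.degrees(np.arctan2(*(Rc.T@(q-p))[[1,0]])) for q in L])
S=lambda x,y:(100+(x+.5)/6-.5,130+(y+.5)/6-.5)
# notch edges: mouth corner points
for q in((240,212),(205,325),(510,355),(468,460),(610,415),(545,535),(150,135+10),(75,275)):
    k=Rc.T@(onplane(c,S(*q),p,Rc[:,2])-p); print(q,k.round(4),np.hypot(*k[:2]).round(4),np.degrees(np.arctan2(k[1],k[0])).round(1))
# base edges yaw
print(proj(c,p))
E
```

```text
(array([0.60584525, 0.01810979, 0.10403246]), np.float64(0.029502000552191952), np.float64(0.00020528006212230943), 82)
(array([0.60579856, 0.0181192 , 0.10403246]), np.float64(0.030136623475397768), np.float64(0.0002033328688236328), 82)
(array([0.60579224, 0.01813106, 0.10403246]), np.float64(0.03079010868858553), np.float64(0.00023543176485451805), 82)
(array([0.60869449, 0.01774608, 0.10403246]), np.float64(0.02857991515091376), np.float64(0.0004004595343667232), 82)
mid [0.60551939 0.02008989 0.10384008] d [-5.21554696e-02 -9.23467768e-02  1.80097431e-17] ang [np.float64(-120.96108820352367), np.float64(61.96623839330772)]
(240, 212) [-0.0246 -0.0188  0.    ] 0.031 -142.6
(205, 325) [-0.0025 -0.0283 -0.    ] 0.0284 -95.0
(510, 355) [0.0034 0.0315 0.    ] 0.0317 83.9
(468, 460) [0.0248 0.0214 0.    ] 0.0327 40.8
(610, 415) [0.0155 0.0505 0.    ] 0.0529 73.0
(545, 535) [ 0.0404  0.0357 -0.    ] 0.0539 41.5
(150, 145) [-0.0374 -0.0347 -0.    ] 0.051 -137.1
(75, 275) [-0.0123 -0.0526 -0.    ] 0.054 -103.1
[[157.8260038  185.86408288]]
```

Fits on two radii agree with the given sizes. Wrist and top views differ by 3 mm in x, so I'll look again from the insertion orientation, where the camera bias cancels against the grasp.

```bash
python3 - <<'E'
from h import *
Rc,Rm=chuckR(); m0=np.array([.606,.0181,.104]); R=toolR(Rc,60)
p=m0+Rc[:,2]*.23+R[:,0]*.14; print(p,ik(p,R))
ctrl.reach(p,R); ctrl.hold(.3); print(get_time_s(),get_tool_pos()-p,get_joint_pos())
w,c=shot("wrist","w_ch3")
for th in (150,180,210):print(mouth(w,c,m0,Rc,True,th))
print(get_wrist_force(),get_wrist_torque())
# in-hand bar
d=vision.get_image("wrist");T=np.linalg.inv(d["T_tool_cam"]);K=c[0]
for y in(-.032,.032):
  for x in(-.01,.01):
    q=K@(T[:3,:3]@[x,y,-.031]+T[:3,3]);print(y,x,(q[:2]/q[2]).round(1))
h=cv2.cvtColor(w,cv2.COLOR_RGB2HSV);print([(y,int(h[y,285,0]),int(h[y,285,2])) for y in list(range(204,245,3))+list(range(345,372,2))])
print([(x,int(h[250,x,2])) for x in range(252,320,3)])
E
```

```text
[0.40415444 0.10202293 0.26121105] [ 22.28455374 -19.05619514 -32.48155973  53.86757124 -10.74779356
 -35.97960518]
6.8917 [1.96517520e-04 1.17519660e-04 4.79679439e-06] [ 22.28892114 -19.01741511 -32.45236855  53.86968531 -10.74728548
 -35.95624163]
(array([0.60554056, 0.0182393 , 0.10403246]), np.float64(0.029436794445945862), np.float64(0.00023872869713693602), 82)
(array([0.60549948, 0.0183261 , 0.10403246]), np.float64(0.030082196899919623), np.float64(0.0002274142767842521), 82)
(array([0.60548005, 0.01839577, 0.10403246]), np.float64(0.03073864963699274), np.float64(0.0002262946868662497), 82)
[ 0.02421286  0.27433358 -4.76692143] [0.01685669 0.8516329  0.00245269]
-0.032 -0.01 [257.7 226. ]
-0.032 0.01 [312.  226.1]
0.032 -0.01 [260.9 372.1]
0.032 0.01 [308.5 372.2]
[(204, 120, 35), (207, 0, 41), (210, 11, 125), (213, 11, 139), (216, 11, 136), (219, 11, 138), (222, 11, 137), (225, 11, 141), (228, 11, 182), (231, 13, 244), (234, 15, 252), (237, 16, 254), (240, 16, 254), (243, 16, 254), (345, 16, 253), (347, 16, 253), (349, 16, 253), (351, 16, 253), (353, 16, 253), (355, 16, 253), (357, 15, 252), (359, 11, 216), (361, 8, 45), (363, 90, 26), (365, 100, 24), (367, 120, 25), (369, 110, 28), (371, 120, 27)]
[(252, 37), (255, 34), (258, 143), (261, 255), (264, 255), (267, 254), (270, 254), (273, 254), (276, 254), (279, 254), (282, 254), (285, 254), (288, 254), (291, 254), (294, 253), (297, 253), (300, 253), (303, 253), (306, 235), (309, 162), (312, 43), (315, 21), (318, 21)]
```

View pics/w_ch3.png

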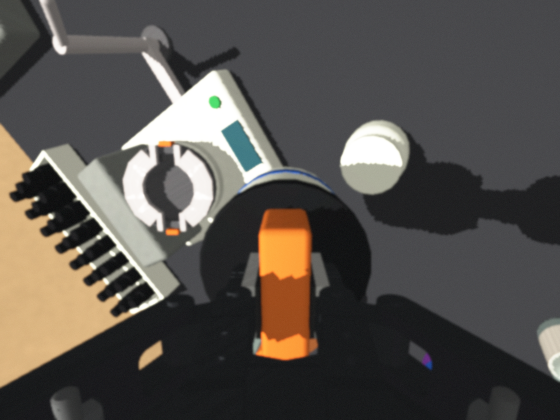

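Both wrist views agree to 0.3 mm: mouth at (0.6056, 0.0182, 0.104). The cream jar is clear. Next is the insertion, in small steps with force checks.

```bash
cat >> h.py <<'E'
M=np.array([.6056,.0183,.104])
def rel(Rc):
    f=get_wrist_force(); q=Rc.T@(get_tool_pos()-M); q[2]+=.021-.116; return (q*1000).round(2),(Rc.T@f).round(1)
E
python3 - <<'E'
from h import *
Rc,_=chuckR();R=toolR(Rc,60)
at=lambda z:M+Rc[:,2]*(z+.116-.021)
ctrl.move_straight(at(.09),R,feed=.2); print(rel(Rc))
ctrl.move_straight(at(.03),R,feed=.12); ctrl.hold(.2); print(rel(Rc))
w,c=shot("wrist","w_ins0"); shot("scene","s_ins0")
f0=Rc.T@get_wrist_force()
for z in np.arange(.025,.001,-.003):
    ctrl.move_straight(at(z),R,feed=.05); r=rel(Rc);print(round(z,4),*r)
    df=r[1]-f0
    if np.abs(df).max()>18: print("STOP");break
print(get_time_s())
shot("scene","s_ins1")
E
```

```text
(array([-0.93,  0.38, 90.09]), array([-2.6, -0.1, -4.2]))
(array([ 0.57,  0.12, 30.77]), array([-1.6, -0.8, -4. ]))
0.025 [-0.34 -0.05 24.63] [-2.1  0.3 -3. ]
0.022 [-2.000e-01 -2.000e-02  2.176e+01] [-2.4  0.2 -3.9]
0.019 [-0.16 -0.04 18.8 ] [-1.7  0.  -3.5]
0.016 [-0.16 -0.04 15.82] [-2.  -0.  -3.6]
0.013 [-0.16 -0.   12.81] [-2.  -0.2 -5.3]
0.01 [-0.19 -0.03  9.79] [-2.   0.9 -4.2]
0.007 [-0.16 -0.02  6.82] [-2.7  0.1 -4.2]
0.004 [-0.2  -0.01  3.8 ] [-1.5 -0.1 -4.5]
10.825
```

```bash
python3 - <<'E'
import cv2
for n in("s_ins0","s_ins1"):
    i=cv2.imread(f"pics/{n}.png"); cv2.imwrite(f"pics/{n}c.png",cv2.resize(i[150:320,190:350],None,fx=3.5,fy=3.5,interpolation=2))
E
```

```text
(no output)
```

View pics/s_ins1c.png

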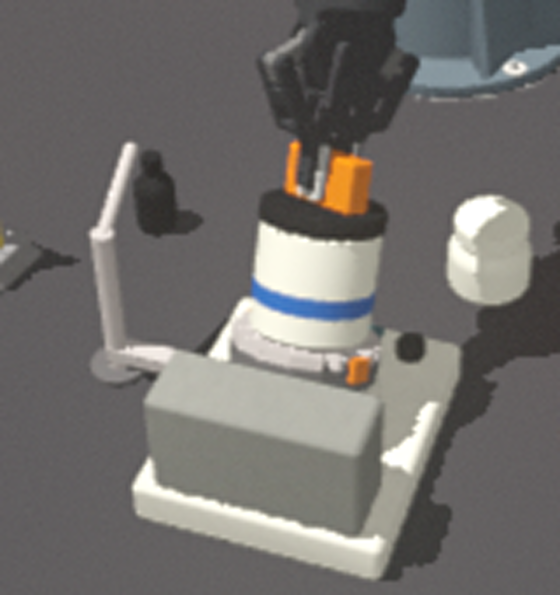

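The foot is in the chuck with no contact load. I'll push on until the shoulder loads, hold, then turn in steps.

```bash
python3 - <<'E'
from h import *
Rc,_=chuckR();R=toolR(Rc,60)
at=lambda z:M+Rc[:,2]*(z+.116-.021)
for z in np.arange(.003,-.006,-.001):
    ctrl.move_straight(at(z),R,feed=.02); ctrl.hold(.1); r=rel(Rc);print(round(z,4),*r,get_wrist_torque().round(2))
    if np.abs(r[1][2]+4)>14 or np.abs(r[1][:2]).max()>20: print("STOP");break
ctrl.hold(.3);print(rel(Rc),get_grip_width(),get_time_s())
E
```

```text
0.003 [0.   0.01 3.01] [-2.6 -0.9 -5.4] [ 0.05  0.9  -0.02]
0.002 [ 0.02 -0.    2.01] [-1.7 -0.3 -4.4] [0.08 0.9  0.01]
0.001 [0.24 0.09 1.32] [-3.7 -0.4  3.7] [0.11 1.4  0.  ]
0.0 [0.54 0.12 1.23] [-10.5  -1.1  26.2] [0.05 2.97 0.01]
STOP
(array([0.52, 0.14, 1.2 ]), array([-9.8, -0.3, 25.4])) 0.01930998294281188 12.575
```

Firm contact at z≈1.3 mm (home expected at 2 mm), so the jar is seated. Turning now.

```bash
python3 - <<'E'
from h import *
Rc,_=chuckR()
at=lambda z:M+Rc[:,2]*(z+.116-.021)
for a in list(range(50,9,-10))+[6,4,2,0,-2]:
    ctrl.move_straight(at(.0009),toolR(Rc,a),feed=.02); r=rel(Rc);tq=Rc.T@get_wrist_torque()
    Rt=get_orientation(); jy=Rc.T@Rt[:,0]; aa=np.degrees(np.arctan2(-jy[0],jy[1]))
    print(a,aa.round(1),*r,tq.round(2),get_time_s())
    if np.abs(tq[2])>1.2 or np.abs(r[1]).max()>40: print("STOP");break
shot("wrist","w_lock");s,_=shot("scene"); crop(s,190,150,350,320,3.5,"s_lock")
E
```

```text
50 50.2 [0.48 0.03 1.29] [-2.9  1.6  7.3] [-0.05  1.24 -0.23] 12.9
40 40.4 [0.65 0.01 1.29] [-1.8  0.6  7.2] [-0.16  0.89 -0.17] 13.225
30 30.4 [0.65 0.02 1.29] [-1.9 -0.8  8.1] [-0.19  0.88 -0.15] 13.55
20 20.4 [ 0.65 -0.    1.29] [-0.8 -0.2  8.2] [-0.25  0.88 -0.18] 13.875
10 10.4 [ 0.66 -0.03  1.29] [-2.5 -0.8  7. ] [-0.27  0.91 -0.16] 14.2
6 6.4 [ 0.72 -0.03  1.3 ] [-1.5  1.   6.6] [-0.28  0.88 -0.1 ] 14.45
4 4.4 [ 0.75 -0.02  1.31] [-1.6 -0.1  7.2] [-0.29  0.84 -0.11] 14.7
2 2.4 [ 0.75 -0.08  1.29] [-1.7  0.4  7.2] [-0.37  0.77 -0.08] 14.95
0 0.4 [ 0.84 -0.12  1.3 ] [ 0.5 -1.1  6.9] [-0.54  0.52  0.02] 15.2
-2 -1.6 [0.93 0.13 1.33] [0.  0.1 6.6] [-0.1   0.38  0.2 ] 15.45
```

View pics/s_lock.png

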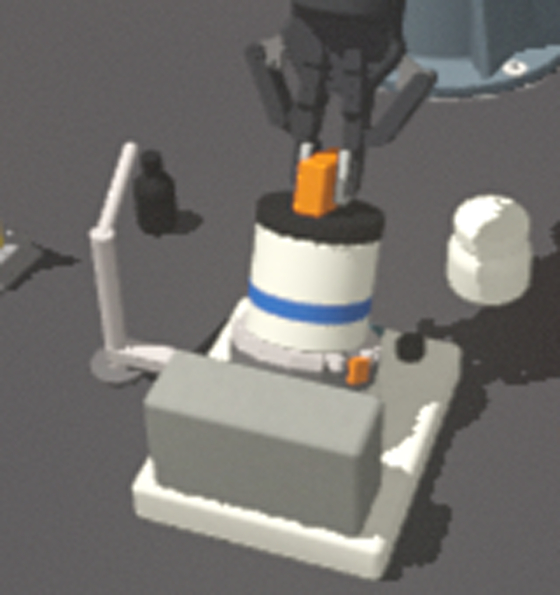

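The torque about the axis reversed at about 0°, so the lugs are meeting the stop. One more degree of confirmation, then release and view the jar and hook.

```bash
python3 - <<'E'
from h import *
Rc,Rm=chuckR()
at=lambda z:M+Rc[:,2]*(z+.116-.021)
ctrl.move_straight(at(.0012),toolR(Rc,-4),feed=.02); print((Rc.T@get_wrist_torque()).round(2),rel(Rc))
ctrl.hold(.2)
ctrl.grip(.07); print(get_grip_width())
ctrl.move_straight(at(.10),toolR(Rc,-4),feed=.2); print(get_time_s())
w,c=shot("wrist","w_rel")
# bar top in place
h=cv2.cvtColor(w,cv2.COLOR_RGB2HSV); m=cv2.inRange(h,(5,120,150),(25,255,255)); q=max(cv2.findContours(m,0,1)[0],key=cv2.contourArea)
C=M+Rc[:,2]*(.146+.002-.021)
P=np.array([(Rc.T@(onplane(c,p,C,Rc[:,2])-C))[:2] for p in q[:,0].astype(float)],np.float32);r=cv2.minAreaRect(P);print(r)
E
```

```text
[ 0.51 -0.21  1.44] (array([0.79, 0.34, 1.46]), array([2. , 1.5, 2.7]))
0.07014383931154552
17.1833
((-0.04466899484395981, 0.14838643372058868), (0.05761874094605446, 0.05851121246814728), 80.20576477050781)
```

View pics/w_rel.png

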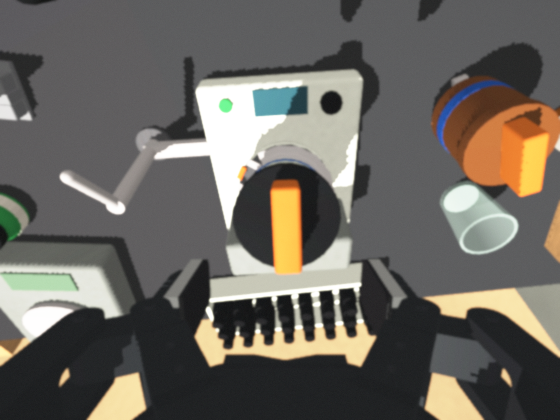

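The torque of 1.4 N m confirms the stop. The jar bar at (287,227) looks aligned; the hook tip is at about (67,177) and the post top at (118,208).

```bash
python3 - <<'E'
from h import *
Rc,Rm=chuckR()
w,c=shot("wrist"); t,ct=shot("top"); s,cs=shot("scene")
h=cv2.cvtColor(w,cv2.COLOR_RGB2HSV); m=cv2.inRange(h,(5,120,150),(25,255,255)); m[:,:265]=0;m[:,310:]=0;q=max(cv2.findContours(m,0,1)[0],key=cv2.contourArea)
C=M+Rc[:,2]*(.146+.002-.021)
P=np.array([(Rc.T@(onplane(c,p,C,Rc[:,2])-C))[:2] for p in q[:,0].astype(float)],np.float32);print("bar",cv2.minAreaRect(P))
crop(w,50,115,170,225,6,"w_hook"); crop(t,320,170,360,225,9,"t_hook"); crop(s,210,180,250,260,7,"s_hook")
E
python3 - <<'E'
import cv2,numpy as np
a,b,c=[cv2.imread(f"pics/{n}.png") for n in("w_hook","t_hook","s_hook")]
print(a.shape,b.shape,c.shape)
H=max(x.shape[0] for x in(b,c)); out=np.zeros((H,b.shape[1]+c.shape[1],3),np.uint8)
out[:b.shape[0],:b.shape[1]]=b; out[:c.shape[0],b.shape[1]:]=c; cv2.imwrite("pics/ts_hook.png",out)
E
```

```text
bar ((-0.0009525120258331299, 0.0005470858886837959), (0.02056943252682686, 0.06664051115512848), 88.20127868652344)
(660, 720, 3) (495, 360, 3) (560, 280, 3)
```

View pics/w_hook.png

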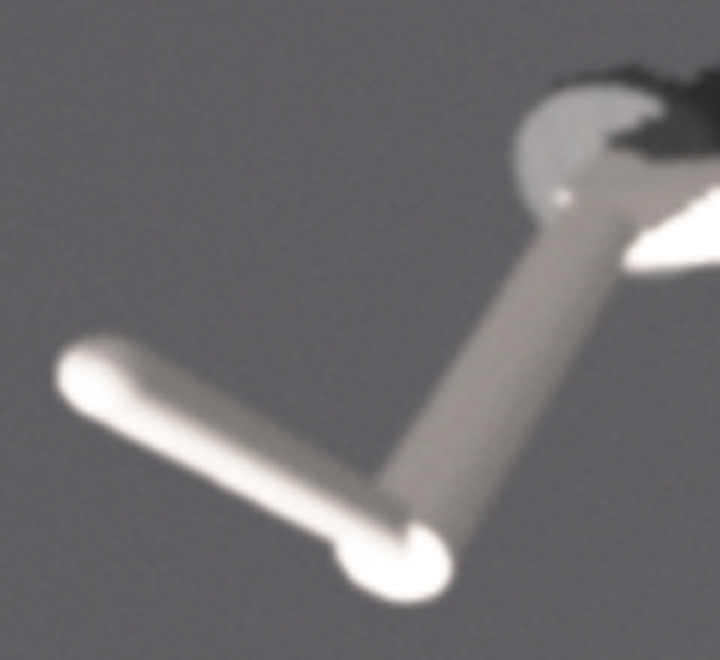

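View pics/ts_hook.png

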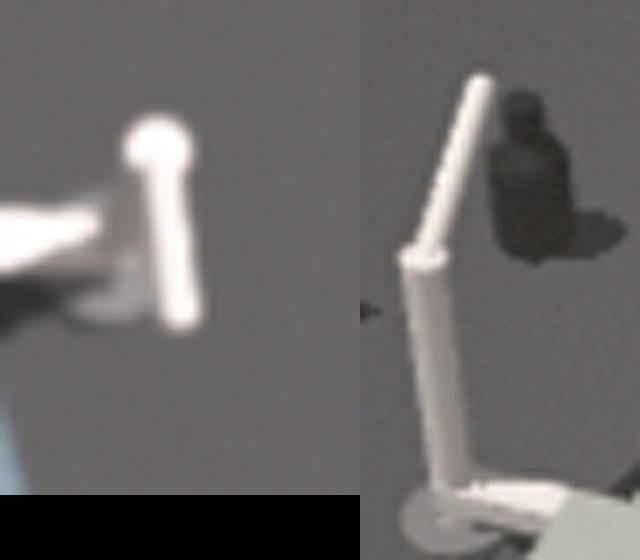

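```bash
python3 - <<'E'
from h import *
Rc,Rm=chuckR()
w,c=shot("wrist"); t,ct=shot("top"); s,cs=shot("scene")
W=lambda x,y:(50+(x+.5)/6-.5,115+(y+.5)/6-.5);T=lambda x,y:(320+(x+.5)/9-.5,170+(y+.5)/9-.5);S=lambda x,y:(210+(x+.5)/7-.5,180+(y+.5)/7-.5)
for n,a,b,d,z in(("root(.135)",(402,565),(159,150),(64,258),.135),("tip",(95,372),(181,315),(121,85),.17)):
    print(n,tri(c,W(*a),ct,T(*b)),tri(c,W(*a),cs,S(*d)),tri(ct,T(*b),cs,S(*d)))
    print("  z",[onz(k,u,z).round(4) for k,u in((c,W(*a)),(ct,T(*b)),(cs,S(*d)))])
# tag initial: from top and scene
S2=s[170:245,150:215]; crop(s,150,170,215,245,7,"s_tag"); crop(t,370,200,425,250,9,"t_tag2")
E
```

```text
root(.135) (array([ 0.57411273, -0.14479607,  0.13449263]), np.float64(0.00022699576257818435)) (array([ 0.57293439, -0.14360705,  0.13646906]), np.float64(0.0005084752927815344)) (array([ 0.57322531, -0.14409914,  0.13687377]), np.float64(0.0008108313387147515))
  z [array([ 0.5739, -0.1444,  0.135 ]), array([ 0.5739, -0.1448,  0.135 ]), array([ 0.5711, -0.1447,  0.135 ])]
tip (array([ 0.51493737, -0.14181974,  0.17041031]), np.float64(0.001674899313651395)) (array([ 0.51315034, -0.14073326,  0.17236383]), np.float64(0.0005347384189184829)) (array([ 0.51482264, -0.14059731,  0.1738274 ]), np.float64(0.0007961365234629419))
  z [array([ 0.5143, -0.1424,  0.17  ]), array([ 0.5158, -0.1416,  0.17  ]), array([ 0.5098, -0.1424,  0.17  ])]
```

View pics/t_tag2.png

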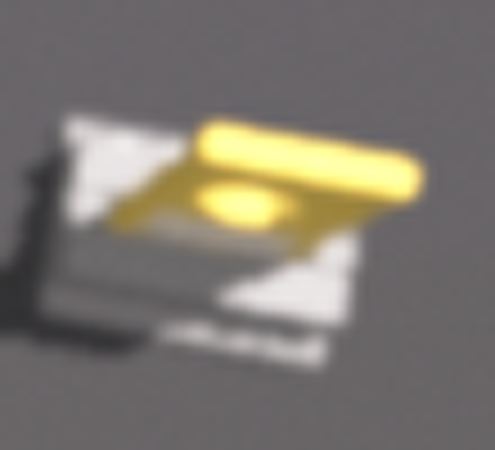

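Hook root (0.574,-0.1445) and tip (0.515,-0.1415,0.170) match the given geometry (57 mm and 40 mm, yaw −4°). Now the tag; its top edge runs from crop (205,140) to (415,175).

```bash
python3 - <<'E'
from h import *
t,ct=shot("top");T=lambda x,y:(370+(x+.5)/9-.5,200+(y+.5)/9-.5)
a,b=onz(ct,T(203,142),.136),onz(ct,T(418,176),.136); print(a,b,np.linalg.norm(a-b))
mid=(a+b)/2; d=a-b; ty=np.degrees(np.arctan2(d[1],d[0])); print(mid,"tag y dir",ty)
# go up first, then over the tag
Rc,_=chuckR(); p=get_tool_pos(); 
ctrl.move_straight(p+Rc[:,2]*.06+[0,0,.0],feed=.3)
R=down(ty-90); q=[mid[0],mid[1],.27]; print(ik(q,R),ik(q,down(ty+90)))
ctrl.reach(q,R); ctrl.hold(.2);print(get_time_s())
shot("wrist","w_tag")
E
```

```text
[ 0.48748425 -0.28065642  0.136     ] [ 0.47415892 -0.34142642  0.136     ] 0.06221379911145404
[ 0.48082159 -0.31104142  0.136     ] tag y dir 77.63222445492673
[-32.8986546   21.11922539  15.63599937  84.51677398   0.
  69.46912095] [ -32.8986546    21.11922539   15.63599937   84.51677398    0.
 -110.53087905]
19.425
```

View pics/w_tag.png

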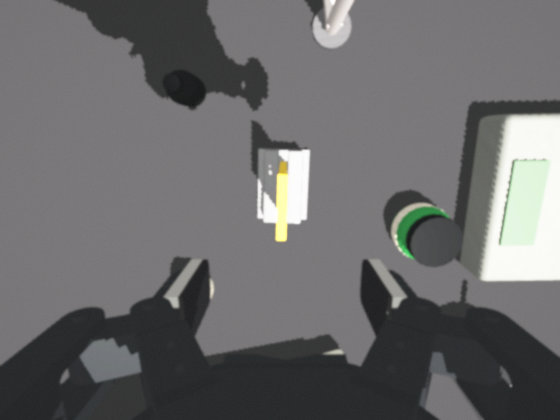

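The tag's top edge is at about (282,203), running nearly vertically.

```bash
python3 - <<'E'
from h import *
w,c=shot("wrist"); h=cv2.cvtColor(w,cv2.COLOR_RGB2HSV)
print([(y,*map(int,h[y,282])) for y in list(range(155,185,3))+[200,220]+list(range(232,246,2))])
for v in(120,200,235):
    m=cv2.inRange(h,(18,100,v),(38,255,255)); m[:,:260]=0;m[:,310:]=0; q=max(cv2.findContours(m,0,1)[0],key=cv2.contourArea)
    P=np.array([onz(c,p,.136)[:2] for p in q[:,0].astype(float)],np.float32); r=cv2.minAreaRect(P);b=cv2.boxPoints(r)
    e=max((b[1]-b[0],b[2]-b[1]),key=np.linalg.norm);print(v,r,np.degrees(np.arctan2(e[1],e[0])))
E
```

```text
[(155, 0, 1, 250), (158, 60, 1, 201), (161, 23, 101, 175), (164, 24, 181, 207), (167, 24, 181, 207), (170, 24, 183, 206), (173, 27, 173, 243), (176, 30, 80, 255), (179, 30, 75, 255), (182, 30, 75, 255), (200, 30, 74, 255), (220, 30, 75, 255), (232, 30, 75, 255), (234, 30, 75, 255), (236, 30, 75, 255), (238, 30, 79, 255), (240, 29, 113, 254), (242, 17, 26, 137), (244, 140, 6, 123)]
120 ((0.48099976778030396, -0.2890789210796356), (0.03912806510925293, 0.007707894779741764), 66.09479522705078) 66.09477
200 ((0.48013171553611755, -0.2892829477787018), (0.0375383123755455, 0.007540571037679911), 61.11029815673828) 61.110252
235 ((0.47825077176094055, -0.2926916778087616), (0.029751820489764214, 0.007540571037679911), 61.11029815673828) 61.11032
```

```bash
python3 - <<'E'
from h import *
w,c=shot("wrist"); h=cv2.cvtColor(w,cv2.COLOR_RGB2HSV)
m=cv2.inRange(h,(18,50,228),(38,255,255)); m[:,:260]=0;m[:,310:]=0; q=max(cv2.findContours(m,0,1)[0],key=cv2.contourArea)
P=np.array([onz(c,p,.136)[:2] for p in q[:,0].astype(float)],np.float32); r=cv2.minAreaRect(P);b=cv2.boxPoints(r)
e=max((b[1]-b[0],b[2]-b[1]),key=np.linalg.norm);e=e*np.sign(e[1]);ty=np.degrees(np.arctan2(e[1],e[0]));print(r,ty)
mid=np.array(r[0]); assert .055<max(r[1])<.066
R=down(ty-90); zt=.006+.103   # tag z 103 at the TCP
np.save("tag.npy",[*mid,ty])
ctrl.move_straight([*mid,.20],R,feed=.25); ctrl.move_straight([*mid,zt],R,feed=.15)
print(get_tool_pos(),get_wrist_force()); f0=get_wrist_force()
ctrl.grip(.003); print(get_grip_width(),get_wrist_force(),get_time_s())
E
```

```text
((0.4778452515602112, -0.31071147322654724), (0.06183996424078941, 0.010010000318288803), 77.31948852539062) 77.31947
[ 0.47860837 -0.31120028  0.11044956] [-0.22504382  0.2507111   0.32756878]
0.007007514037926793 [0.0112758  0.17354059 5.05836133] 21.3583
```

```bash
python3 - <<'E'
from h import *
mx,my,ty=np.load("tag.npy"); R=get_orientation(); p=get_tool_pos()
ctrl.move_straight([p[0],p[1],.29],None,feed=.2); print(get_grip_width(),get_wrist_force(),get_tool_pos())
_,Rm=chuckR(); Rt=down(-3.9); tip=np.array([.515,-.1415,.170]); u=Rm@[-np.cos(np.radians(35)),0,np.sin(np.radians(35))]
up=np.array([0,0,.0264]); pre=tip+u*.06+up; print(pre,ik(pre,Rt),ik(tip-u*.024+up,Rt))
ctrl.reach(pre+[0,0,.03],Rt); ctrl.move_straight(pre,Rt,feed=.15); ctrl.hold(.2);print(get_time_s(),get_tool_pos()-pre)
w,c=shot("wrist","w_pre"); s,cs=shot("scene");t,ct=shot("top"); crop(s,180,130,300,280,4,"s_pre"); crop(t,300,160,400,260,5,"t_pre")
E
```

```text
0.00642765698407226 [-1.09086608  0.62673395 -0.65423899] [ 0.47778241 -0.31070301  0.28897868]
[ 0.46596469 -0.13815711  0.23081459] [-16.51492932  10.55087782  -4.08680064  75.36232154   0.
  77.38507068] [-14.95876836  19.22482588   0.34172683  71.11690095   0.
  78.94123164]
23.7 [ 0.00043381 -0.00038342  0.00084095]
```

View pics/s_pre.png

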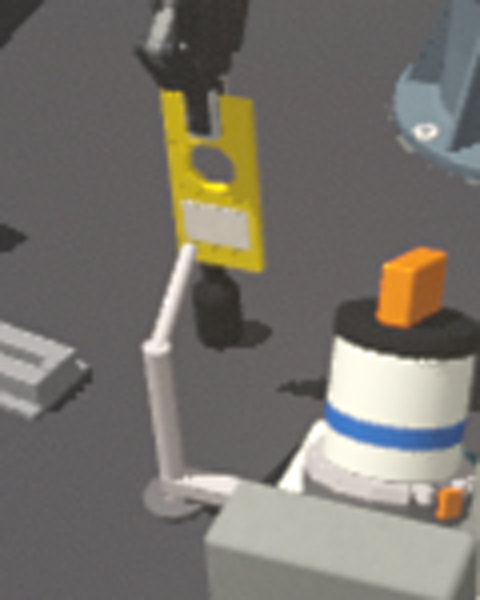

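View pics/w_pre.png

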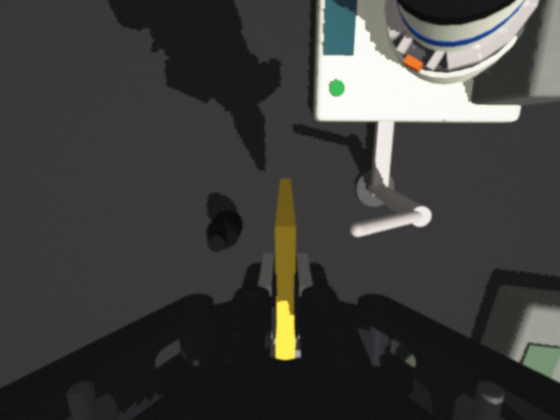

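The tag is held upright with its hole clear below the fingers, at crop (213,165). I'll check the hole against the expected eye, then thread it.

```bash
python3 - <<'E'
from h import *
s,cs=shot("scene"); _,Rm=chuckR(); Rt=down(-3.9)
eye=get_tool_pos()-[0,0,.0264]; px=(180+213.5/4-.5,130+165.5/4-.5)
k=onplane(cs,px,eye,Rm[:,0]); print("eye seen-exp",Rm.T@(k-eye))
tip=np.array([.515,-.1415,.170]); u=Rm@[-np.cos(np.radians(35)),0,np.sin(np.radians(35))]; up=np.array([0,0,.0264])
f0=get_wrist_force()
for d in(.03,.01,0,-.012,-.024):
    ctrl.move_straight(tip+u*d+up,Rt,feed=.08); f=get_wrist_force()-f0; print(d,f.round(2),get_time_s())
    if np.linalg.norm(f)>6: print("STOP");break
s,cs=shot("scene"); crop(s,180,130,300,280,4,"s_on"); shot("wrist","w_on")
E
```

```text
eye seen-exp [-1.71879226e-16 -2.74652410e-04  2.69549199e-03]
0.03 [-0.71  0.78 -1.5 ] 24.425
0.01 [-0.74  0.07 -0.34] 24.825
0 [-0.5   0.22 -0.53] 25.1
-0.012 [-1.02 -0.25 -1.17] 25.4
-0.024 [-1.27 -0.6  -0.09] 25.7
```

View pics/s_on.png

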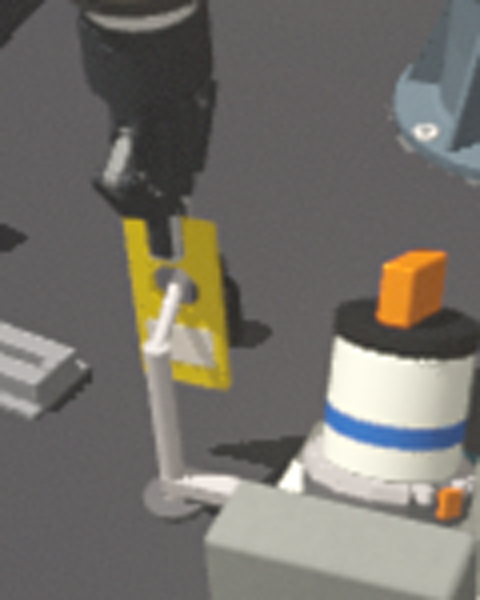

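View pics/w_on.png

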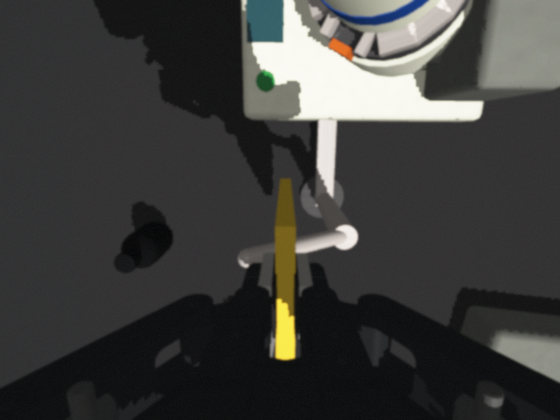

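The hook bar passes through the hole: its tip shows on the near side at (245,257) in the wrist view. I'll lower a little until contact and release.

```bash
python3 - <<'E'
from h import *
f0=get_wrist_force(); p=get_tool_pos()
for dz in(.003,.005,.007):
    ctrl.move_straight([p[0],p[1],p[2]-dz],None,feed=.03); ctrl.hold(.1); f=get_wrist_force()-f0; print(dz,f.round(2))
    if np.linalg.norm(f)>3: print("contact");break
ctrl.grip(.045); print(get_grip_width(),(get_wrist_force()).round(2))
ctrl.move_straight([p[0],p[1],p[2]+.09],None,feed=.15); ctrl.hold(1.0); print(get_time_s(),get_wrist_force())
s,cs=shot("scene"); crop(s,180,130,300,280,4,"s_hung"); w,c=shot("wrist","w_hung"); t,ct=shot("top","t_hung")
E
```

```text
0.003 [ 0.35  0.21 -0.48]
0.005 [-0.19  0.19  0.95]
0.007 [ 0.71 -0.18  0.43]
0.044992514628480494 [ 0.4   0.15 -0.81]
29.1 [-0.25582928  0.47248352  0.2428725 ]
```

View pics/s_hung.png

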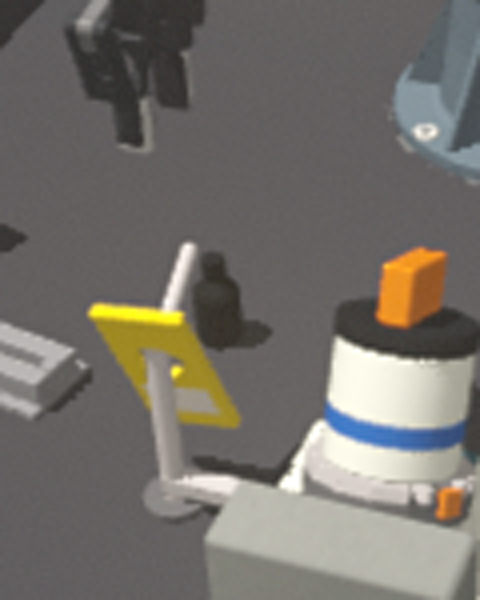

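View pics/w_hung.png

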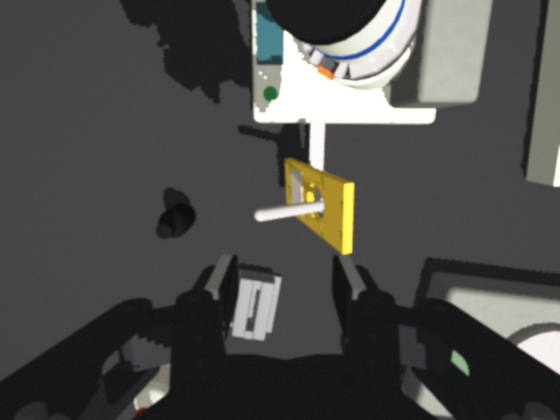

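View pics/t_hung.png

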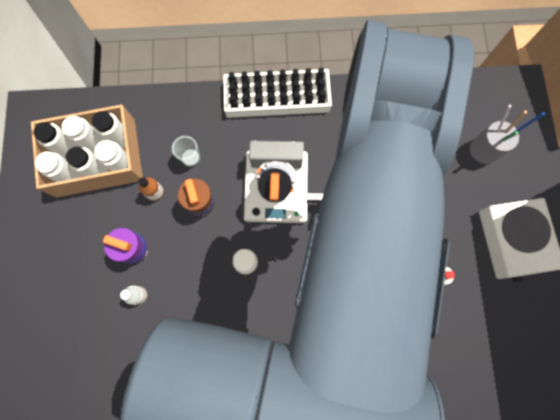

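The tag hangs through its hole and has slid to the post, but it looks tilted. I'll check whether it is still swinging and measure the tilt.

```bash
python3 - <<'E'
from h import *
ctrl.hold(1.0)
w,c=shot("wrist"); s,cs=shot("scene"); crop(w,230,130,380,270,5,"w_hung2"); crop(s,190,190,250,260,8,"s_hung2"); print(get_time_s())
E
```

```text
30.35
```

View pics/w_hung2.png

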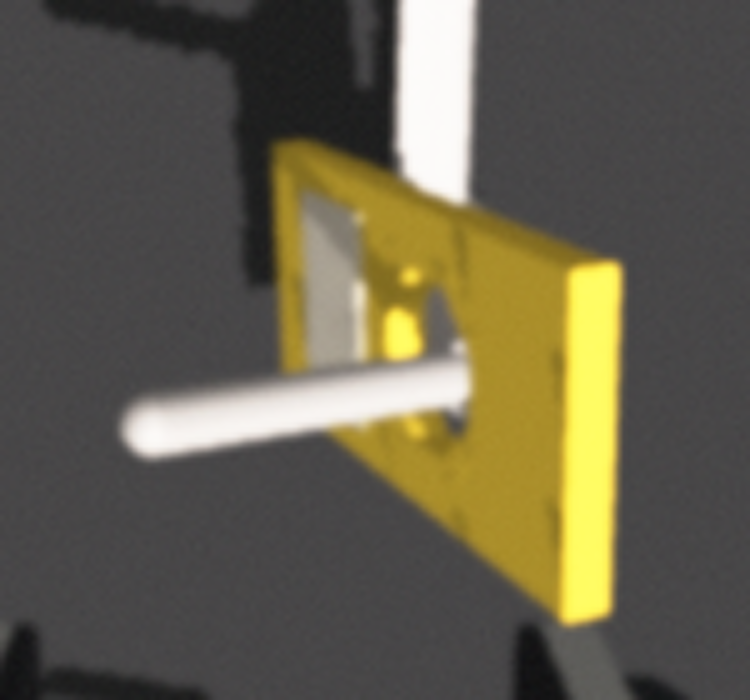

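View pics/s_hung2.png

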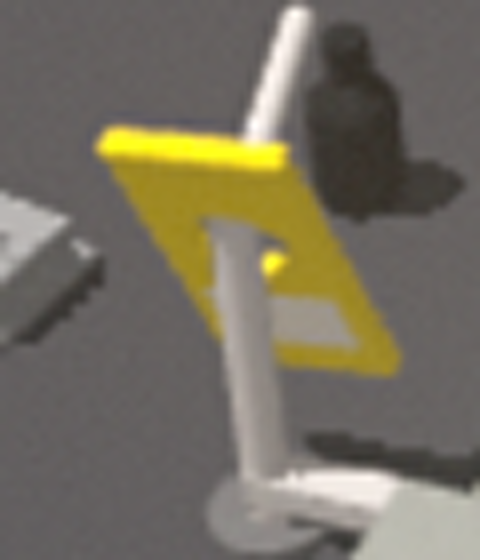

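```bash
python3 - <<'E'
from h import *
_,Rm=chuckR(); root=np.array([.574,-.1445,.13])
w,c=shot("wrist"); s,cs=shot("scene")
W=lambda x,y:(230+(x+.5)/5-.5,130+(y+.5)/5-.5);S=lambda x,y:(190+(x+.5)/8-.5,190+(y+.5)/8-.5)
P={}
for n,a,b in(("topY+",(570,268),(287,147)),("topY-",(562,622),(100,132)),("botY+(+x face)",(318,141),(398,372)),("topY+(+xface)",(620,262),(285,167))):
    q,g=tri(c,W(*a),cs,S(*b)); P[n]=q; print(n,(Rm.T@(q-root)*1000).round(1),round(g*1000,1))
d=Rm.T@(P["topY+(+xface)"]-P["botY+(+x face)"]); print(np.linalg.norm(d),d,"tilt",np.degrees(np.arccos(d[2]/np.linalg.norm(d))), np.linalg.norm(P["topY+"]-P["topY-"]))
# eye on the +x face
e=P["topY+(+xface)"]-Rm@d/np.linalg.norm(d)*.052 - Rm@np.array([0,.03,0]); print("eye~",(Rm.T@(e-root)*1000))
E
```

```text
topY+ [ 5.1 25.9 44.2] 0.1
topY- [  8.3 -35.9  37.4] 2.1
botY+(+x face) [-31.   36.6 -74.7] 2.3
topY+(+xface) [12.7 27.5 42.6] 2.1
0.12554710237839753 [ 0.0436893  -0.0090643   0.11735058] tilt 20.818079731804765 0.062274692233192666
eye~ [-5.38606198  1.26491418 -5.98443606]
```

The estimated tilt is about 21° (limit 28.6°) and the eye is at (-9, 1, -6) mm in the hook frame. I'd like one independent side view to confirm the margin.

```bash
python3 - <<'E'
from h import *
p=get_tool_pos(); ctrl.move_straight([p[0],p[1],.33],None,feed=.25)
best=None
for th in(45,35,25):
    t=np.radians(th); z=np.array([0,np.sin(t),-np.cos(t)]); x=np.array([-1.,0,0]); R=np.c_[x,np.cross(z,x),z]
    for q in([.56,-.27,.27],[.54,-.26,.28],[.54,-.25,.32]):
        k=ik(q,R); 
        if k is not None: print(th,q,k.round(1)); best=best or (q,R)
if best:
    ctrl.reach(*best); ctrl.hold(.3); w,c=shot("wrist","w_side"); print(get_time_s(),proj(c,[.574,-.1445,.135]))
E
```

```text
25 [0.56, -0.27, 0.27] [ -35.8   44.6   49.8  110.4   20.1 -128.5]
25 [0.54, -0.26, 0.28] [ -36.1   40.6   43.9  108.6   20.  -128.8]
25 [0.54, -0.25, 0.32] [ -35.4   41.8   52.   115.3   20.2 -128.1]
34.2167 [[271.37963673 250.54731743]]
```

View pics/w_side.png

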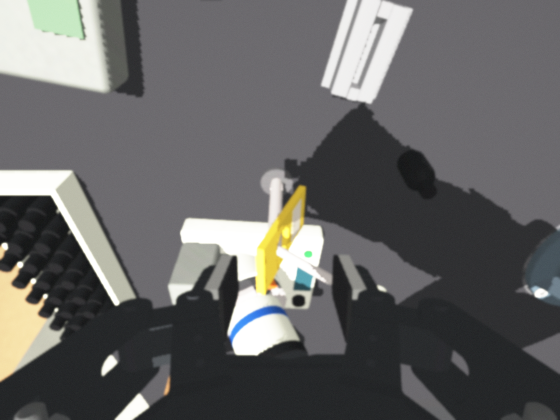

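```bash
python3 - <<'E'
from h import *
w,c=shot("wrist"); crop(w,240,170,340,310,4.2,"w_side2")
E
```

```text
(no output)
```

View pics/w_side2.png

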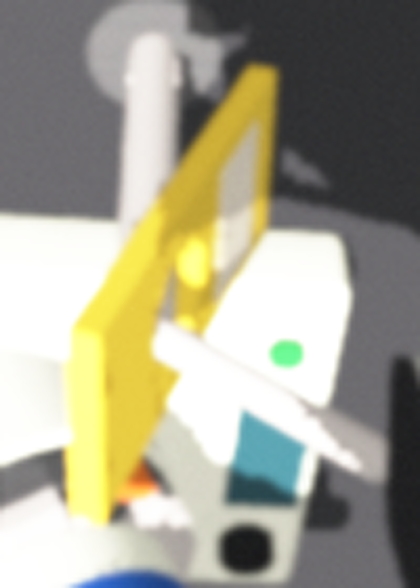

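```bash
python3 - <<'E'
from h import *
_,Rm=chuckR(); root=np.array([.574,-.1445,.13])
w,c=shot("wrist"); s,cs=shot("scene")
W=lambda x,y:(240+(x+.5)/4.2-.5,170+(y+.5)/4.2-.5);S=lambda x,y:(190+(x+.5)/8-.5,190+(y+.5)/8-.5)
a,ga=tri(c,W(103,330),cs,S(100,132)); b,gb=tri(c,W(108,520),cs,S(287,147)); print((Rm.T@(a-root)*1e3).round(1),ga,(Rm.T@(b-root)*1e3).round(1),gb,np.linalg.norm(a-b))
o,v=ray(c,W(276,69))
f=lambda s:[np.linalg.norm(o+v*s[0]-a)-.13,np.linalg.norm(o+v*s[0]-b)-np.hypot(.13,.06)]
for s0 in(.25,.3,.35,.4,.5):
    r=least_squares(f,[s0]); q=o+v*r.x[0]; d=Rm.T@(a-q); print(r.x,r.fun,(Rm.T@(q-root)*1e3).round(1),"tilt",np.degrees(np.arccos(d[2]/np.linalg.norm(d))))
E
```

```text
[  7.5 -37.   37.6] 0.0011676139773934876 [ 3.7 24.9 42.5] 0.0007688314339975574 0.062156918087629555
[0.19755765] [-0.02025448  0.02255895] [ -17.9 -135.3   79.3] tilt 112.32104389771169
[0.39581854] [ 0.00055862 -0.00084069] [-38.2 -24.9 -84.1] tilt 21.201458416885078
[0.39581854] [ 0.00055862 -0.00084069] [-38.2 -24.9 -84.1] tilt 21.20145852304997
[0.39581854] [ 0.00055862 -0.00084069] [-38.2 -24.9 -84.1] tilt 21.20145855186738
[0.39581854] [ 0.00055862 -0.00084069] [-38.2 -24.9 -84.1] tilt 21.20145852440525
```

An independent view gives the same 21.2° with sub-millimetre size residuals, so the margin is real. The jar showed aligned and seated after release, and the gripper is clear of everything, so I'm handing in.

```bash
python3 - <<'E'
from h import *
ctrl.hold(.3); print(get_wrist_force().round(2),get_time_s()); ctrl.sign_off()
E
```

```text
[-0.29 -0.13 -0.09] 34.6667
the job is handed in; nothing more can be done
```

The jar is locked in the chuck and the yellow tag hangs on the hook. I handed the job in at 34.7 s of the 67 s allowed; no verdict is reported back.

- **Jar:** I pushed it down the chuck axis until the shoulder took load, at an estimated chuck z of about 1.3 mm (home is 2 mm). I then turned it 60° clockwise to the stop, where the torque about the axis rose to 1.4 N m. After release, the bar sat within about 1 mm of the axis and about 2° of the locked direction.
- **Tag:** I threaded it over the hook tip and released it, and it slid down the bar to the post. At rest its hole centre is about (-9, 1, -6) mm from the hook's root.
- **Tag tilt:** It hangs tilted by about 21°, and two separate measurements agreed. The limit is 28.6°, so the margin is about 7°.
- **At hand-in:** The gripper was clear of everything and the wrist force was near zero. The bystanders showed no visible shift in the pictures; I did not measure their positions, and some were hidden by the arm in the last top view.

One check disagreed: the top camera put the chuck mouth 3 mm away in x from the wrist camera. I used the two wrist views, which matched each other to 0.3 mm, and the foot entered without side load.

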